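# Fetch the loose spark plug out of its well with sprung tongs

## Robot

A 6-joint arm with a two-finger parallel gripper is mounted at the origin on a cart in front of the work surface, level with it; the furniture and walls round the work are solid. World frame = base frame: x ahead of the robot, y to its left, z up, the work surface at z = 0. Lengths are in m, angles in degrees, forces in N, time in s.
With the tool pointing down it reaches from about 0.325 to 0.85 m from the base axis. Payload 15.5 kg.
Tool frame: the origin (TCP) lies midway between the tips of the shut fingers; the grasp point (between the pads) lies 19 mm behind it; z points along the fingers, y is the line along which they close (so a half turn about z gives the same grasp; the last joint's range is limited). The gripper opens to 91 mm and grips with 3 to 60 N. Pads are 32 mm wide; open, the fingers measure 118 mm over their backs; the gripper's body (76 mm by 178 mm) begins 60 mm behind the grasp point.
Start: joints at [71.247, 28.281, 77.091, -0, 74.628, -5.472], TCP at [0.144, 0.608, 0.214] pointing down, gripper open.
Joint ranges: [-166.48, 166.48], [-47.26, 123.95], [12.59, 153.08], [-70.14, 250.14], [6.76, 159.57], [-176.63, 176.63]. Speed limits (degrees/s): [108.29, 108.29, 147.25, 172.46, 172.46, 172.46].

## Interface

Orientations are given as a 3x3 rotation matrix whose columns are the frame's x, y, z axes.
In Python, from bench import ctrl gives the robot as it stands. The module is installed in compiled form; this text tells all that it offers. Calls block until the motion is done:
- ctrl.goto(position, orientation): joint-space move of the TCP to a pose.
- ctrl.move_l(position, vel=0.15, ori=None, contact_N=None): straight line of the TCP; ori=None keeps the orientation; vel is the mean speed in m/s. With contact_N (N) it stops when the force on the tool has changed by that much, and returns True; else False.
- ctrl.movej(angles): joint-space move.
- ctrl.command_gripper(opening): opening from 0.0 (shut) to 1.0 (fully open); the grip force is fixed at half the most; returns when the fingers have stopped.
- ctrl.sleep(seconds).
- ctrl.ik(position, orientation): joint angles nearest the present ones, or None.
- ctrl.read_camera(name): name is "scene" or "top" or "wrist"; returns the picture (384x512x3 uint8, blue, green, red); there is no depth.
- ctrl.camera_params(name): a dict with "fx", "fy", "cx", "cy" (pixels), "pose" (4x4, takes a point from camera to world coordinates); the wrist camera has in their place "T_tool_cam" (4x4, takes a point from camera to tool coordinates, whose origin is the TCP and whose axes are the flange's). Camera axes: x right, y up, looking along -z (the intrinsics and any distortion apply to the point x, -y, -z); pixel columns grow to the right and rows downward; lengths in m; the calibration is good to about 2 mm. A picture is of the moment at which its call begins: read the wrist's pose just before it. camera_params takes no time and is no camera call.
A pose or a line that the arm cannot do raises ctrl.MotionError and nothing moves.
- ctrl.sign_off(): hands the job in; it is judged then, once.
Readings, each from a call of its own:
- ctrl.current_t(): time.
- ctrl.current_q(): joint angles.
- ctrl.current_dq(): joint speeds.
- ctrl.current_effort(): joint torques, N m.
- ctrl.current_tool_pos(): TCP position.
- ctrl.current_eef_rot(): TCP orientation.
- ctrl.current_contact_force(): force on the tool from outside, world axes, zero at the start.
- ctrl.current_wrist_torque(): the same for the moment, N m.
- ctrl.current_grip_width(): opening from 0.0 (shut) to 1.0 (fully open).
- ctrl.current_grasp_force(): force on a finger pad.
Only numpy, scipy, OpenCV 4.12 (cv2) and the standard library are available. Lean on these libraries where they do the work, as an engineer would, in place of code of your own. Each camera call takes 0.05 s, during which the arm holds its last target. There are 200 camera calls.

## Task

A spark plug stands loose at the bottom of one of the two deep wells of the cylinder head; a bolt stands in the other, leave it alone. With the sprung tongs, not with the fingers, lift the spark plug out of its well. Then hang the tongs back upright in their wooden stand, as they hung before, and let them spring open so that the plug is left in the dish at the stand's foot.

Things in the scene. Friction and masses are not known exactly. Their poses are not given: they have to be found in the camera images.
- tongs: Sprung tongs, loose, 120 g, 112 mm tall, hanging upright in the wooden stand. Origin midway between the jaw tips, at the bottom; z up; x the line along which the jaws close; y the long way of the cross plate. Flat steel jaws, each 5 mm thick in x, 20 mm wide in y; gap between them = width over the grips less 24 mm: 34 mm sprung open, 13 mm shut on the plug, stop at 9 mm.
- tongs_grip (a point): Point between the two wooden grips to squeeze along x, 84 mm above the tongs' origin. Grips 12 mm thick in x, 26 mm wide in y, from 60 to 112 mm above the origin; 58 mm over their outer faces sprung open. Springs push each out with 4 N, 7.7 N at the stop. Squeezed to about 53 mm the tongs can be carried with open jaws (gap 29 mm). Both sides slide equally.
- tongs_plate (a point): Centre of the underside of the tongs' steel cross plate, 51 mm above their origin. Plate 5 mm thick, 100 mm long in y, 48 mm wide in x in its two wings (beyond 16 mm either side). It hangs on the stand's cheeks, and can rest on the cylinder head, too long to enter a well. Keep fingertips above it: 4 mm of free height between it and the grips.
- spark_plug: Pale spark plug, loose, 58 mm tall, 50 g, upright on its thread in a well. Origin: centre of its underside, z up. Thread 14 mm thick to 14 mm up, hexagon 22 mm across from 14 to 25 mm, above it the insulator, 13 mm thick, narrower at the top. Take it by the insulator, jaw tips 29 to 37 mm above its underside; with the tongs' plate on the cylinder head they are at 29 mm.
- cylinder_head: Fixed dark metal cylinder head with fins, 196 mm long in x, 108 mm in y, 92 mm tall. Origin: middle of its underside on the bench, z up. In its top two alike round wells, at 42 mm either way along its x: 64 mm wide, 80 mm deep, floor 12 mm above the bench. The plug stands in one, the bolt in the other, each within 3 mm of the middle.
- hex_bolt: Grey hexagon bolt, loose, 50 mm tall, head (27 by 23 mm) down, thread 16 mm thick upwards; stands in the other well of the cylinder head. Origin: centre of its underside. Not to be disturbed.
- stand: Fixed stand of the tongs. Origin: middle of its underside on the bench, z up. Shallow open grey dish, 112 mm in x by 88 mm in y, inside 102 by 64 mm, floor 5 mm up, rim 20 mm up, with an upright plywood cheek at each y side (32 to 42 mm from the middle), 60 mm wide in x, 100 mm tall. Between the cheeks it is open along x.
- stand_seat (a point): Middle of the stand between the cheek tops, 100 mm above the bench. Hanging tongs have point tongs_plate here, the wings lying on the cheek tops, tongs' y along the stand's y (either way round), tongs' origin 51 mm lower. A plug held by the insulator then hangs 7 to 15 mm above the dish and drops in as the tongs spring open.

How it is judged (in metres and radians):
On the way:
1. the spark plug is held between the tongs' jaws, wholly above the cylinder head (height (world z) of spark_plug above 0.097 m and contact force between tongs and spark_plug above 1 N and horizontal distance between spark_plug and tongs below 0.03 m), for 0.2 s.
At the end, for the whole second after the job is handed in: The tongs hang upright (within 10 degrees) in the stand, within 22 mm of its middle, cross plate on the cheek tops (height within 6 mm); the spark plug lies or stands let go in the dish of the stand; both at rest (horizontal distance between tongs and stand below 0.022 m and z of tongs in the frame of stand between 0.043 and 0.055 m and angle between tongs's own z axis and vertical below 0.17 rad and x of spark_plug in the frame of stand between -0.055 and 0.055 m and y of spark_plug in the frame of stand between -0.036 and 0.036 m and z of spark_plug in the frame of stand below 0.03 m and contact force between tongs and spark_plug below 1 N and linear speed of each of tongs, spark_plug below 0.03 m/s); the robot touches nothing.
It fails at once if the gripper's fingers touch the spark plug (contact force between the fingers and spark_plug above 0.5 N).
It fails at once if the bolt is moved (more than 30 mm) (distance of hex_bolt from where it was at the start of the episode above 0.03 m).
It also fails if it takes over 45 s, if anything falls off the work surface, if the arm or the gripper's body presses on something with over 40 N, if the wrist force passes 120 N, or if a joint passes its speed limit or range.

## Working session

There is one attempt and no reset: what is moved stays moved. The work goes in short steps, each a Python script; the robot and the scene stay as the last script left them, time stands still between calls to the robot, and variables do not carry over. Pictures are saved under pics/ and viewed, at most 12 in all, crops included, and the job is handed in when it is done.

```bash
mkdir -p pics; python3 - <<'E'
from bench import ctrl
import cv2,numpy as np
np.set_printoptions(precision=4,suppress=True)
for n in ["scene","top","wrist"]:
    cv2.imwrite(f"pics/{n}0.png",ctrl.read_camera(n)); print(n,ctrl.camera_params(n))
print(ctrl.current_eef_rot(),ctrl.current_t())
a=cv2.imread("pics/top0.png");b=cv2.imread("pics/scene0.png")
cv2.imwrite("pics/both0.png",cv2.resize(np.vstack([a,b]),(800,1200))[:,:])
E
```

```text
scene {'fx': 449.8236046133694, 'fy': 449.8236046133694, 'cx': 258.9097184740301, 'cy': 191.74902821011827, 'pose': array([[-0.688 ,  0.429 , -0.5853,  0.051 ],
       [-0.7256, -0.3967,  0.5622,  0.3613],
       [ 0.009 ,  0.8115,  0.5843,  0.6107],
       [ 0.    ,  0.    ,  0.    ,  1.    ]])}
top {'fx': 473.01186449579524, 'fy': 473.01186449579524, 'cx': 259.02345300007323, 'cy': 193.77029956698766, 'pose': array([[ 0.0297,  0.9903, -0.136 ,  0.4198],
       [-0.9994,  0.0318,  0.0133, -0.0905],
       [ 0.0175,  0.1355,  0.9906,  0.9395],
       [ 0.    ,  0.    ,  0.    ,  1.    ]])}
wrist {'fx': 274.0633763295881, 'fy': 274.0633763295881, 'cx': 253.05349549129286, 'cy': 191.32377980510813, 'T_tool_cam': array([[-0.0009,  0.9553,  0.2956,  0.083 ],
       [ 1.    ,  0.0009, -0.0001,  0.0002],
       [-0.0003,  0.2956, -0.9553, -0.1708],
       [ 0.    ,  0.    ,  0.    ,  1.    ]])}
[[-0.9732  0.2298 -0.0003]
 [ 0.2298  0.9732 -0.0009]
 [ 0.0001 -0.0009 -1.    ]] 0.15
```

View pics/top0.png

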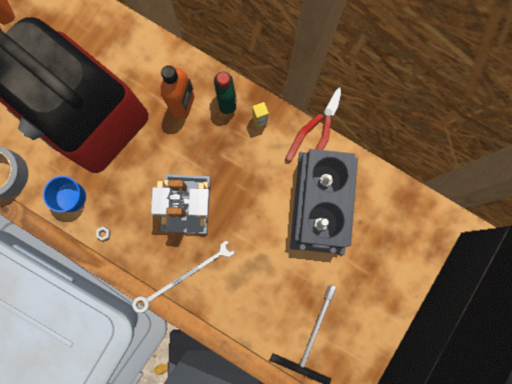

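View pics/scene0.png

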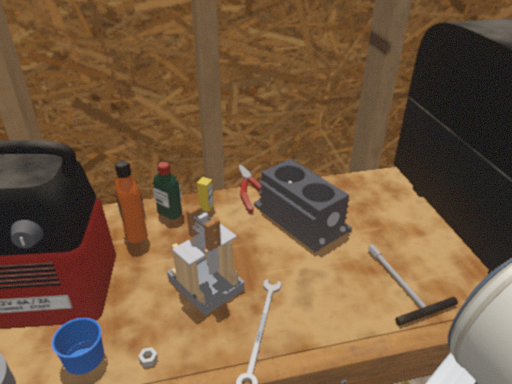

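```bash
cat > h.py <<'E'
from bench import ctrl
import cv2,numpy as np
np.set_printoptions(precision=4,suppress=True)
def cam(name):
    p=ctrl.camera_params(name)
    if name=="wrist":
        T=np.eye(4);T[:3,:3]=ctrl.current_eef_rot();T[:3,3]=ctrl.current_tool_pos();T=T@p["T_tool_cam"]
    else: T=p["pose"]
    return p,T
def ray(p,T,uv,z):
    d=T[:3,:3]@np.array([(uv[0]-p["cx"])/p["fx"],-(uv[1]-p["cy"])/p["fy"],-1])
    return T[:3,3]+d*(z-T[2,3])/d[2]
def proj(p,T,X):
    c=T[:3,:3].T@(np.array(X)-T[:3,3]); return np.array([p["cx"]-p["fx"]*c[0]/c[2],p["cy"]+p["fy"]*c[1]/c[2]])
def down(ydir):  # tool down, tool y along angle ydir (deg)
    a=np.radians(ydir);y=np.array([np.cos(a),np.sin(a),0]);z=np.array([0,0,-1.]);return np.column_stack([np.cross(y,z),y,z])
E
python3 - <<'E'
from h import *
p,T=cam("top")
im=cv2.imread("pics/top0.png")
c=np.hstack([cv2.resize(im[165:245,140:220],(400,400),interpolation=2),cv2.resize(im[145:255,285:365],(400,550),interpolation=2)[:400]*1])
a=cv2.resize(im[170:240,145:215],(400,400),interpolation=2)
b=cv2.resize(im[145:260,285:365],(400,575),interpolation=2)
out=np.zeros((575,800,3),np.uint8);out[:400,:400]=a;out[:,400:]=b
cv2.imwrite("pics/crop1.png",out)
for uv,z in [((181,205),.1),((328,177),.092),((322,222),.092)]: print(ray(p,T,uv,z))
E
```

```text
[0.5104 0.0365 0.1   ]
[ 0.571  -0.2266  0.092 ]
[ 0.4885 -0.2166  0.092 ]
```

View pics/crop1.png

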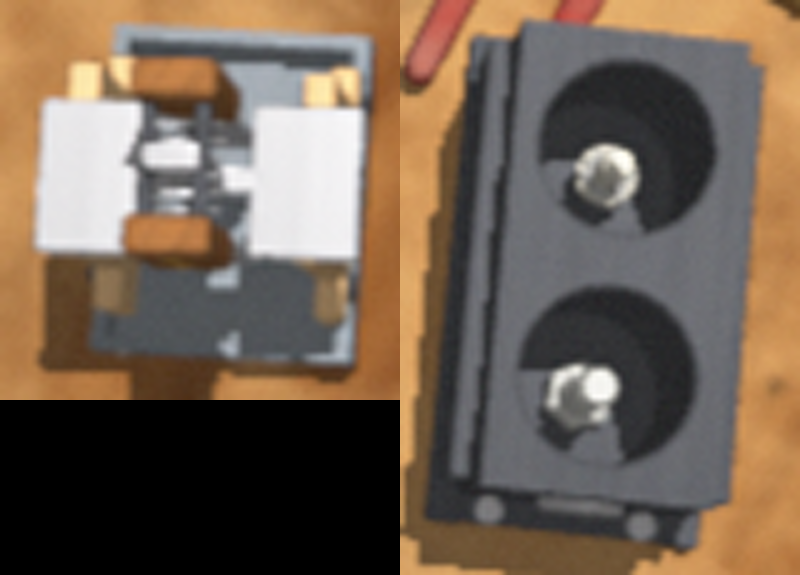

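The top view shows the stand at (181,205) and the head at (325,200). The lower well, at (322,222), holds something white with a hexagon, which is probably the plug. I'll check with the wrist camera over both.

```bash
python3 - <<'E'
from h import *
import json
P={}
for n,pos,a in [("st",(.51,.037,.27),0),("hd",(.53,-.222,.24),-7)]:
    ctrl.goto(np.array(pos),down(a)); p,T=cam("wrist"); cv2.imwrite(f"pics/w_{n}.png",ctrl.read_camera("wrist")); P[n]=T.tolist()
    print(ctrl.current_tool_pos(),ctrl.current_q())
json.dump(P,open("P.json","w")); print(ctrl.current_t())
E
python3 -c "
import cv2,numpy as np
a=np.hstack([cv2.imread('pics/w_st.png')[:,56:456],cv2.imread('pics/w_hd.png')[:,56:456]]);cv2.imwrite('pics/w2.png',a)"
```

```text
[0.51   0.0377 0.2699] [-2.4748 15.9273 88.1558  0.0072 75.9209 -2.5461]
[ 0.5303 -0.2206  0.2402] [-28.5532  22.7544  82.3615   0.0191  74.882  -21.6453]
3.6917
```

View pics/w2.png

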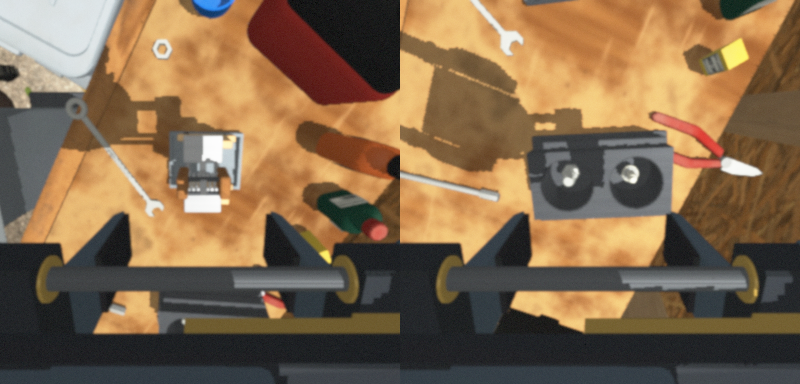

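```bash
python3 - <<'E'
from h import *
import json
P=json.load(open("P.json"))
a=cv2.imread("pics/w_st.png");b=cv2.imread("pics/w_hd.png")
A=cv2.resize(a[125:225,216:306],(360,400),interpolation=2);B=cv2.resize(b[130:220,180:335],None,fx=2.8,fy=2.8,interpolation=2)
out=np.zeros((400,800,3),np.uint8);out[:,:360]=A;out[:B.shape[0],362:362+B.shape[1]]=B;cv2.imwrite("pics/crop2.png",out)
# white wings in top & wrist
def wings(im,p,T,roi):
    x0,y0,x1,y1=roi;hsv=cv2.cvtColor(im,cv2.COLOR_BGR2HSV);m=((hsv[...,1]<40)&(hsv[...,2]>190)).astype(np.uint8)
    k=np.zeros_like(m);k[y0:y1,x0:x1]=m[y0:y1,x0:x1];k=cv2.morphologyEx(k,cv2.MORPH_OPEN,np.ones((3,3)))
    for c in sorted(cv2.findContours(k,0,2)[0],key=cv2.contourArea)[-3:]:
        q=np.array([ray(p,T,x,.105)[:2] for x in c[:,0].astype(float)],np.float32)
        r=cv2.minAreaRect(q*1000); print(cv2.minAreaRect(c),r)
t=cv2.imread("pics/top0.png");wings(t,*cam("top"),(145,165,220,245))
p=ctrl.camera_params("wrist");wings(a,p,np.array(P["st"]),(216,125,306,225))
def wells(im,p,T,roi,name):
    x0,y0,x1,y1=roi;g=cv2.cvtColor(im,cv2.COLOR_BGR2GRAY)[y0:y1,x0:x1];g=cv2.resize(g,None,fx=4,fy=4,interpolation=2)
    c=cv2.HoughCircles(g,3,1.5,60,param1=100,param2=0.7,minRadius=50,maxRadius=90)
    if c is not None:
        for u,v,r in c[0][:4]: uv=(u/4+x0,v/4+y0);print(name,uv,r/4,ray(p,T,uv,.092))
wells(t,*cam("top"),(285,145,365,260),"top");wells(b,p,np.array(P["hd"]),(180,130,335,220),"wr")
E
```

```text
((175.0, 196.0), (4.0, 8.0), 90.0) ((525.5288696289062, 47.22085952758789), (7.159010410308838, 14.267312049865723), 1.8326126337051392)
((159.8443603515625, 200.49026489257812), (17.091650009155273, 25.949369430541992), 3.5763344764709473) ((516.73681640625, 73.50837707519531), (30.288822174072266, 45.475650787353516), 89.92626190185547)
((195.5, 201.0), (26.0, 23.0), 90.0) ((517.8428955078125, 10.505491256713867), (46.430946350097656, 40.880775451660156), 1.7985382080078125)
((265.5, 167.5), (7.0, 5.0), 90.0) ((526.680419921875, 49.19505310058594), (6.259215831756592, 8.961413383483887), 0.6282299160957336)
((258.0, 203.0), (16.0, 36.0), 90.0) ((517.645263671875, 2.107712745666504), (47.10102462768555, 22.041397094726562), 0.002286334754899144)
((273.9157409667969, 153.600830078125), (31.640419006347656, 35.58232879638672), 3.012787342071533) ((536.73681640625, 65.85078430175781), (44.33445739746094, 38.997833251953125), 89.10525512695312)
top (np.float32(330.1875), np.float32(174.4375)) 17.45 [ 0.5758 -0.2305  0.092 ]
top (np.float32(326.0625), np.float32(220.1875)) 18.125 [ 0.492  -0.2239  0.092 ]
top (np.float32(310.6875), np.float32(178.5625)) 18.1625 [ 0.567 -0.195  0.092]
top (np.float32(311.8125), np.float32(194.6875)) 21.425 [ 0.5375 -0.1975  0.092 ]
wr (np.float32(219.5625), np.float32(172.9375)) 14.975 [ 0.4927 -0.2074  0.092 ]
wr (np.float32(281.4375), np.float32(174.0625)) 13.1375 [ 0.5658 -0.2178  0.092 ]
wr (np.float32(203.0625), np.float32(178.9375)) 20.6375 [ 0.4719 -0.2123  0.092 ]
wr (np.float32(256.3125), np.float32(171.8125)) 21.05 [ 0.5364 -0.2114  0.092 ]
```

View pics/crop2.png

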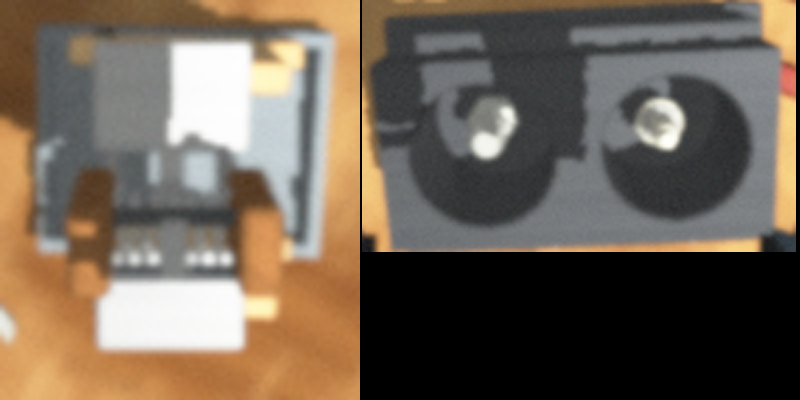

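The left (near) well's object looks tall with a bright tip. The right one is ambiguous, so I'll take a closer, steeper view before deciding.

```bash
python3 - <<'E'
from h import *
import json
ctrl.goto(np.array((.534,-.313,.15)),down(-4.5)); p,T=cam("wrist"); b=ctrl.read_camera("wrist");cv2.imwrite("pics/w_hd2.png",b)
P=json.load(open("P.json"));P["hd2"]=T.tolist();json.dump(P,open("P.json","w"))
print(ctrl.current_t(),T[:3,3])
for w in [(.5758,-.2305),(.492,-.2239)]: print(proj(p,T,(*w,.092)),proj(p,T,(*w,.012)),proj(p,T,(*w,.07)))
cv2.imwrite("pics/crop3.png",cv2.resize(b[30:180,156:356],(800,600),interpolation=2))
E
```

```text
4.3167 [ 0.5419 -0.2287  0.3208]
[295.6055 105.8391] [284.548  106.1253] [291.8607 105.9361]
[190.1288 105.9025] [206.4206 106.1723] [195.6463 105.9939]
```

View pics/crop3.png

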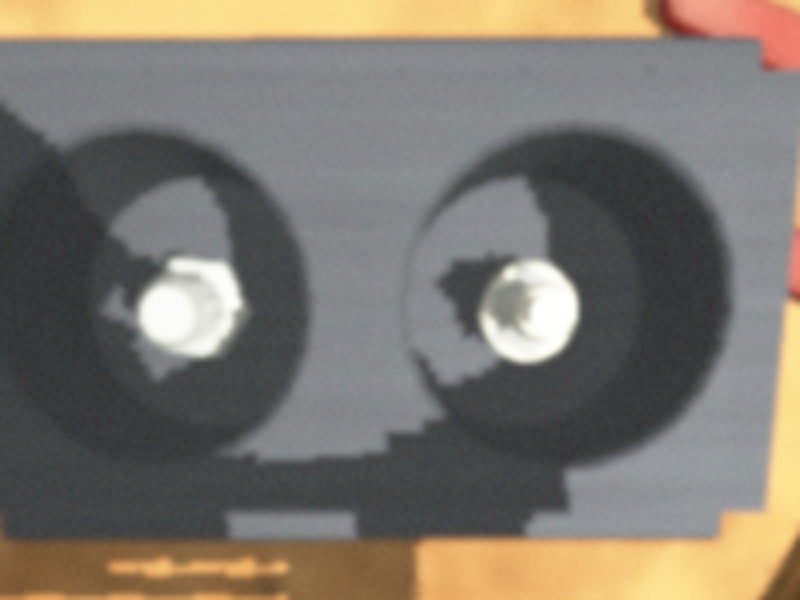

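```bash
python3 - <<'E'
from h import *
import json
P=json.load(open("P.json"));pt,Tt=cam("top");pw=ctrl.camera_params("wrist")
def tri(a,b,c):
    A=np.zeros((3,3));B=np.zeros(3);L=[]
    for p,T,uv in [(pt,Tt,a),(pw,np.array(P["hd"]),b),(pw,np.array(P["hd2"]),c)]:
        if uv is None: continue
        d=ray(p,T,uv,0)-T[:3,3];d/=np.linalg.norm(d);M=np.eye(3)-np.outer(d,d);A+=M;B+=M@T[:3,3];L.append((M,T[:3,3]))
    X=np.linalg.solve(A,B);return X,[np.linalg.norm(M@(X-o)) for M,o in L]
print("R disc",tri((326.4,180),(286.4,173.6),(288,107.5)))
print("L hex",tri((320,224.4),(226.8,170),(206.8,107)))
print("L tip",tri((325,222),(224.6,182.5),(198,108)))
print("L well",tri((326.4,220.1),(222.9,183.6),(156+146/4,30+295/4)))
print("R well",tri((330.5,174.5),(292.9,182.5),(156+567/4,30+295/4)))
# close oblique look at the far well
ctrl.goto(np.array((.57,-.34,.15)),down(-4.5)); p,T=cam("wrist")
ctrl.move_l(np.array((.57,-.345,.10)));p,T=cam("wrist"); b=ctrl.read_camera("wrist");cv2.imwrite("pics/w_hd3.png",b)
P["hd3"]=T.tolist();json.dump(P,open("P.json","w"));print(ctrl.current_t(),proj(p,T,(.576,-.23,.05)))
u,v=proj(p,T,(.576,-.23,.05)).astype(int)
cv2.imwrite("pics/crop4.png",cv2.resize(b[max(0,v-60):v+60,max(0,u-130):u+60],None,fx=4,fy=4,interpolation=2)//2)
E
```

```text
R disc (array([ 0.5764, -0.2324,  0.0341]), [np.float64(0.0012229819351631537), np.float64(0.000856949128195291), np.float64(0.0005750083605413466)])
L hex (array([ 0.4908, -0.2249,  0.0022]), [np.float64(0.001149014944378687), np.float64(0.0009408133635662026), np.float64(0.00021304681814776207)])
L tip (array([ 0.4921, -0.2265,  0.0626]), [np.float64(0.0010074193740885762), np.float64(0.0011165974974206246), np.float64(0.0009445786536871506)])
L well (array([ 0.4931, -0.2233,  0.0865]), [np.float64(0.002029515373971823), np.float64(0.0011356228751346596), np.float64(0.0010786477405451082)])
R well (array([ 0.5771, -0.2298,  0.0931]), [np.float64(0.0019187164699619307), np.float64(0.001363612902461832), np.float64(0.0008399192908247179)])
5.15 [247.5069  63.4807]
```

View pics/crop4.png

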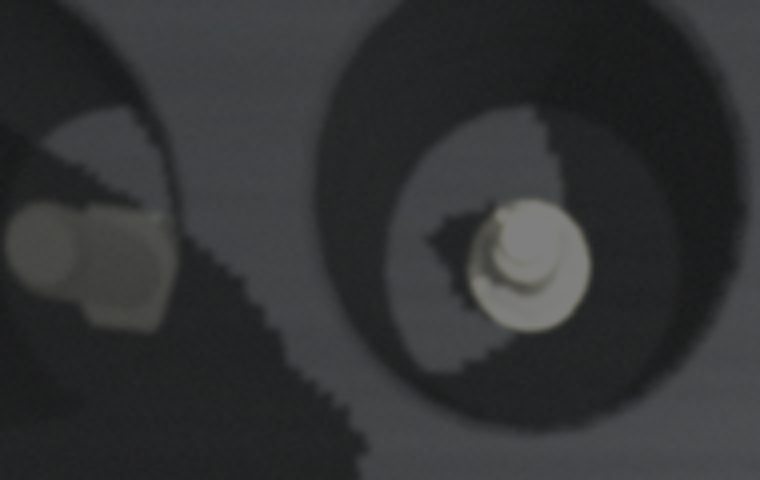

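The stepped pale part in the far well is the plug: its hexagon sits at z≈0.034, at (0.576,-0.232). The near well holds the bolt, with its hexagon on the floor and its tip at 62.6 mm. Next I'll grasp the tongs.

```bash
python3 - <<'E'
from h import *
ctrl.move_l(np.array((.57,-.345,.24)),vel=.3)
ctrl.goto(np.array((.5175,.0395,.24)),down(0.5))
ctrl.move_l(np.array((.5175,.0395,.116)),vel=.12,contact_N=8)
print(ctrl.current_tool_pos(),ctrl.current_contact_force())
ctrl.command_gripper(.58)
print(ctrl.current_grip_width(),ctrl.current_grasp_force(),ctrl.current_contact_force())
x=ctrl.current_tool_pos();ctrl.move_l(x+[0,0,.09],vel=.1)
print(ctrl.current_tool_pos(),ctrl.current_grip_width(),ctrl.current_grasp_force(),ctrl.current_contact_force(),ctrl.current_t())
b=ctrl.read_camera("wrist");cv2.imwrite("pics/w_lift.png",b);c=ctrl.read_camera("scene");cv2.imwrite("pics/lift.png",np.hstack([b[100:350,80:430],c[80:330,130:380]]))
E
```

```text
[0.5179 0.0394 0.1166] [-0.1396  0.9012  0.0794]
0.5825457824278185 4.726317599415779 [-1.1835 -0.2236  5.032 ]
[0.5172 0.0395 0.2056] 0.5812766594871902 4.714999347925186 [-0.4336  0.5324 -2.7772] 10.175
```

View pics/lift.png

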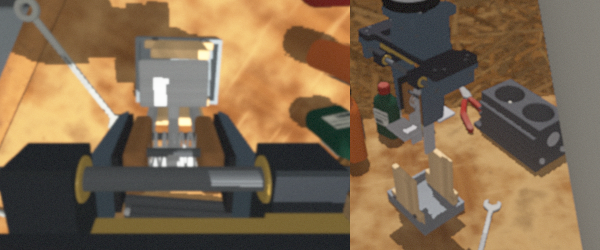

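Tongs are held level above the stand. Next is the far well.

```bash
python3 - <<'E'
from h import *
f=lambda s:print(s,ctrl.current_tool_pos(),round(ctrl.current_grip_width(),3),round(ctrl.current_grasp_force(),1),ctrl.current_contact_force(),round(ctrl.current_t(),2))
ctrl.move_l(np.array((.5764,-.2315,.206)),vel=.12,ori=down(-4.4));f("above")
ctrl.move_l(np.array((.5764,-.2315,.125)),vel=.08,contact_N=8)
hit=ctrl.move_l(np.array((.5764,-.2315,.111)),vel=.03,contact_N=6);f(hit)
b=ctrl.read_camera("wrist");c=ctrl.read_camera("scene");cv2.imwrite("pics/in.png",np.hstack([b[100:350,80:430],c[80:330,230:480]]))
ctrl.command_gripper(0);f("shut")
x=ctrl.current_tool_pos();ctrl.move_l(x+[0,0,.12],vel=.08);f("up")
ctrl.sleep(.2);b=ctrl.read_camera("wrist");c=ctrl.read_camera("scene")
cv2.imwrite("pics/up.png",np.hstack([cv2.imread("pics/in.png")[:,350:],c[50:300,180:430],b[100:350,130:380]]))
E
```

```text
above [ 0.5764 -0.2311  0.2061] 0.581 4.7 [ 0.5667 -0.0332 -1.3117] 12.73
False [ 0.5764 -0.2315  0.1109] 0.579 4.7 [-0.7299 -0.1739 -1.2692] 14.51
shut [ 0.5764 -0.2315  0.1111] 0.36 30.0 [-1.0365 -0.0364  0.4145] 15.06
up [ 0.5762 -0.2314  0.2306] 0.366 30.0 [ 0.0596 -0.6331 -1.6055] 16.71
```

View pics/up.png

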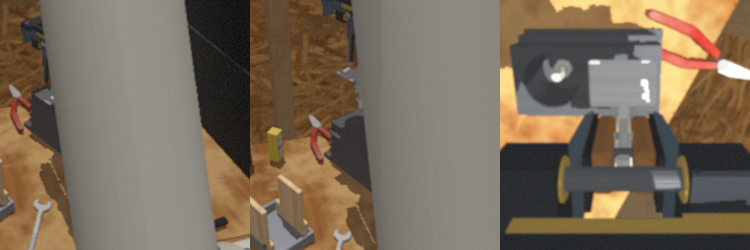

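```bash
python3 - <<'E'
from h import *
import json
ctrl.move_l(np.array((.5764,-.345,.2306)),vel=.2)
p,T=cam("wrist");b=ctrl.read_camera("wrist");t=ctrl.read_camera("top");c=ctrl.read_camera("scene");cv2.imwrite("pics/c_w.png",b);cv2.imwrite("pics/c_t.png",t)
P=json.load(open("P.json"));P["c"]=T.tolist();json.dump(P,open("P.json","w"))
u,v=proj(p,T,(.576,-.23,.05)).astype(int);print(u,v,ctrl.current_t(),ctrl.current_grip_width())
A=cv2.resize(b[max(0,v-70):v+80,u-100:u+100],(400,300),interpolation=2)
B=cv2.resize(t[140:260,270:430],(400,300),interpolation=2)
o=np.vstack([np.hstack([A,B]),np.hstack([cv2.resize(c[30:255,200:500],(400,300)),cv2.resize(b,(400,300))])]);cv2.imwrite("pics/check.png",o)
E
```

```text
244 80 17.875 0.3641942528601386
```

View pics/check.png

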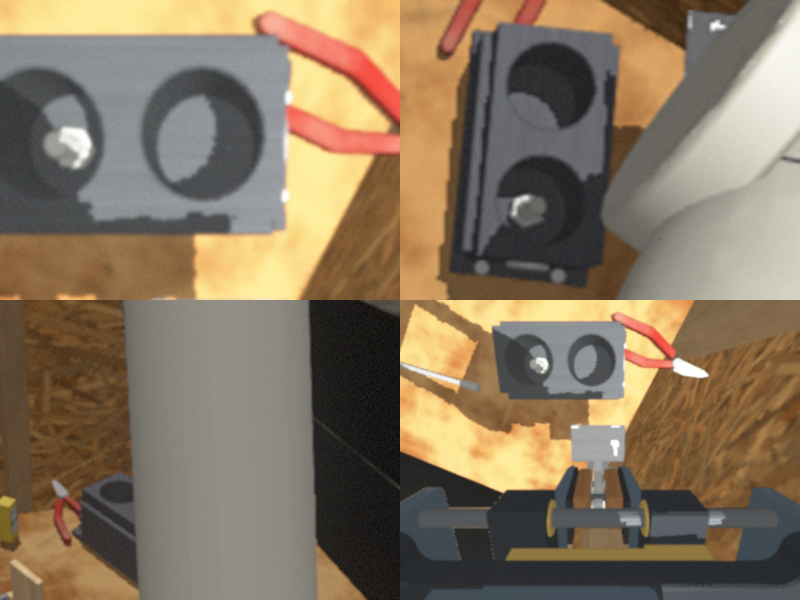

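The far well is empty, so the plug is held in the tongs, and the bolt is undisturbed. Now back to the stand.

```bash
python3 - <<'E'
from h import *
f=lambda s:print(s,ctrl.current_tool_pos(),round(ctrl.current_grip_width(),3),round(ctrl.current_grasp_force(),1),ctrl.current_contact_force(),round(ctrl.current_t(),2))
ctrl.move_l(np.array((.5764,-.25,.24)),vel=.15)
ctrl.move_l(np.array((.5175,.0395,.24)),vel=.15,ori=down(0.5));f("above")
ctrl.move_l(np.array((.5175,.0395,.13)),vel=.08,contact_N=10)
h=ctrl.move_l(np.array((.5175,.0395,.114)),vel=.02,contact_N=5);f(h)
b=ctrl.read_camera("wrist");c=ctrl.read_camera("scene")
cv2.imwrite("pics/seat.png",np.hstack([cv2.resize(b[100:300,150:350],(400,400)),cv2.resize(c[170:320,140:290],(400,400),interpolation=2)]))
E
```

```text
above [0.5176 0.039  0.2399] 0.366 30.0 [ 0.5268  0.3782 -1.6575] 20.77
True [0.5174 0.0395 0.1163] 0.362 30.0 [-0.4496 -0.1895  6.1443] 22.96
```

View pics/seat.png

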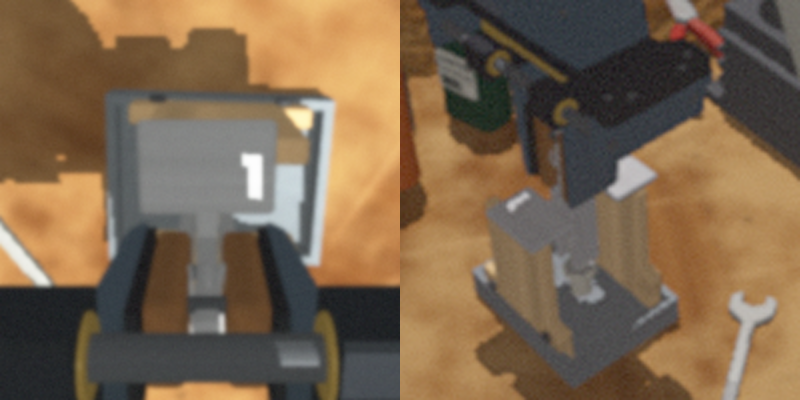

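The plate rests on both cheeks and the plug hangs over the dish. Releasing.

```bash
python3 - <<'E'
from h import *
ctrl.command_gripper(1.0);ctrl.sleep(.4)
x=ctrl.current_tool_pos();ctrl.move_l(x+[0,0,.13],vel=.08);ctrl.sleep(.5)
print(ctrl.current_t(),ctrl.current_grip_width(),ctrl.current_contact_force())
b=ctrl.read_camera("wrist");c=ctrl.read_camera("scene")
cv2.imwrite("pics/end.png",np.hstack([cv2.resize(b[100:300,150:350],(400,400)),cv2.resize(c[170:320,140:290],(400,400),interpolation=2)]))
E
```

```text
26.7167 0.9976851701134469 [ 0.5322  0.6673 -1.0754]
```

View pics/end.png

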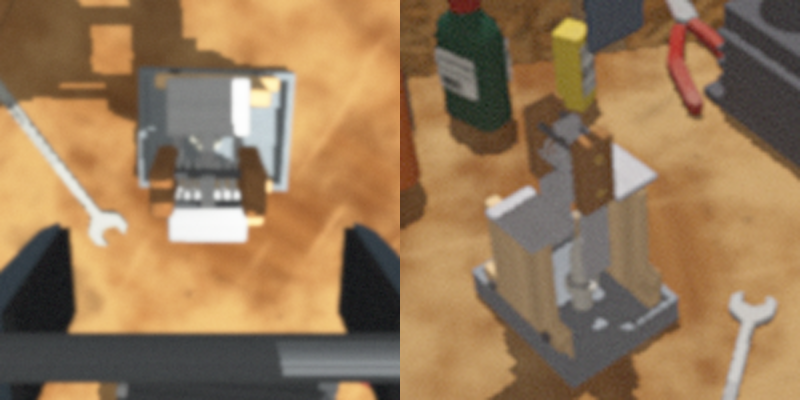

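Tongs hang upright in the stand with the jaws open, and the plug stands in the dish.

```bash
python3 -c "
from bench import ctrl
print(ctrl.sign_off(),ctrl.current_t())"
```

```text
the job is handed in; nothing more can be done
the job is handed in; nothing more can be done
```

I lifted the spark plug out with the tongs and dropped it in the dish, hung the tongs back upright in their stand, and handed the job in after about 27 of the 45 s; sign-off gave no verdict.

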